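# Offer up a box lid to its hinges and hold it for pinning

### The arm

A 6-joint arm with a two-finger parallel gripper is mounted at the origin on a cart in front of the work surface, level with it; the furniture and walls round the work are solid. World frame = base frame: x ahead of the robot, y to its left, z up, the work surface at z = 0. Lengths are in m, angles in rad, forces in N, time in s.
With the tool pointing down it reaches from about 0.425 to 0.925 m from the base axis. Payload 12.5 kg.
Tool frame: the origin (TCP) lies on the centre line of the jaws, within the pads' length; the fingertips stand 8 mm ahead of it and the grasp point (between the pads) lies 11 mm behind it (bot.finger_overhang is the distance from the TCP to the fingertips, in m); z points along the fingers, y is the line along which they close (so a half turn about z gives the same grasp; the last joint's range is limited). The gripper opens to 85 mm and grips with 20 to 120 N. Pads are 22 mm wide; open, the fingers measure 114 mm over their backs; the gripper's body (76 mm by 85 mm) begins 54 mm behind the grasp point. The pads swing forward as they close: fully open they stand 13 mm farther back than shut.
Start: joints at [1.227, 0.491, 1.559, -0, 1.092, -0.106], TCP at [0.147, 0.607, 0.239] pointing down, gripper open.
Joint ranges: [-3.1, 3.1], [-0.84, 2.19], [0.05, 2.79], [-1.13, 4.28], [0.06, 2.93], [-2.69, 2.69]. Speed limits (rad/s): [2.22, 2.22, 2.79, 3.14, 3.14, 3.14].

### API

Orientations are given as a unit quaternion [x, y, z, w].
In Python, from station import bot gives the robot as it stands.
- The arm moves only by the shell command python3 -m pendant 'ROWS' [FORCE]. ROWS is a JSON object of lists of equal length, an entry for each row: "offset": the shift along the tool's x, y, z as a fraction of full scale, a list of three; "dr": the turn, a rotation vector about the tool's x, y, z as a fraction of full scale, a list of three; "grip": the gripper command: -1 is shut, 1 is fully open, values between are in proportion. A call has 1 to 10 rows; each row is the pose to reach, as a shift and turn from the pose commanded when the call began, along the tool's axes at that moment, turning the shorter way round; what a row does not reach only later rows make up. Full scale, the value 1, is 0.12 m for a shift and 180 degrees for a turn. A row lasts 1/10 s, in which the tool goes at most 50 mm and 8.59 degrees, less where a joint would pass 70% of its speed; a pose out of reach is approached as far as the arm can. A call with a number of a shift or a turn outside -1 to 1 is refused whole. A call with a gripper value outside its range is refused whole. The fingers move at their own pace and stop on an object; FORCE is the grip in N (left out, the last holds). Time passes only in rows, so rows that repeat a pose let the fingers close. It gives the time, the measured TCP pose, the force, the opening and the grip force at its end, in the units of the state.
- bot.get_state(): the state, without advancing time (a new reading comes with each control period).
- bot.snapshot(name): name is "scene" or "top"; returns the picture (400x640x3 uint8, red, green, blue); there is no depth.
- bot.camera_params(name): a dict with "fx", "fy", "cx", "cy" (pixels), "k1" (the pictures are not rectified: a ray, as slopes to the right and down, at radius r is drawn at 1 + k1 r^2 times it, then the intrinsics apply), "R" (3x3) and "t" (3): a world point X has camera coordinates R X + t. Camera axes: x right, y down, z forward; pixel columns grow to the right and rows downward; lengths in m; the calibration is good to about 2 mm. A picture is of the moment at which its call begins. camera_params takes no time and is no camera call.
- bot.sign_off(): hands the job in; it is judged then, once.
Trained networks look in the newest picture that a camera, given by its name, has taken for a name from the list of things; names that differ only in an ending like _2 or _b are one class to them, and where a whole thing is asked for, a point or a joint stands for the part that bears it (a point fixed in the world has none). Each returns a list of dicts, best first, with "conf" (0 to 1); they miss things now and then, are a little off and sometimes report something else, mostly with a low value. They report only what shows in the picture. A call takes as long as a camera call.
- bot.masks_of(camera, thing): "mask" (400x640 bool, what is visible of it) and "at" ([row, column] in pixels, amid what is visible of it).
The state is a dict: "clock": time; "q": joint angles; "qvel": joint speeds; "tau": joint torques, N m; "eef_pos": TCP position; "eef_rot": TCP orientation; "ft_force": force on the tool from outside, world axes, zero at the start; "moment": the same for the moment, N m; "finger_gap": finger opening in m; "grip_force": force on a finger pad.
Only numpy, scipy, OpenCV 4.12 (cv2) and the standard library are available. Lean on these libraries where they do the work, as an engineer would, in place of code of your own. Each camera call takes 0.05 s, during which the arm holds its last target. There are 200 camera calls.

### The job

The lid of the wooden sample box is to be pinned back on. First draw both hinge pins on the box outwards as far as they go, so that the gaps between the hinge knuckles are open; then take the lid, which stands hinge edge down in the slotted rack, and gently offer it up to the box as a wide-open lid: upright behind the hinge line with its blue-lined face towards the open box, its two knuckles in the gaps and all knuckle holes in line, so that the pins could be pushed straight home. Finish while still holding it like that, its weight carried by the gripper and not by the box, and leave the sample boards and the other things on the table where they are.

Things in the scene. Friction and masses are not known exactly. Their poses are not given: they have to be found in the camera images.
- box: open wooden box 105 (x) x 150 (y) x 58 mm high, fixed. Origin: centre of its underside, on the table; x from front to hinge side (away from the robot), y to its left. Hinge line along y at x 61.5, z 58 mm, behind the back wall. Two brass hinges: fixed knuckles 11 mm across at |y| 58-72 (outer) and 25-39 mm (inner), hole 6 mm, with a 19 mm gap between for the lid's knuckle
- box_hole_left (a point): point on the hinge line in the middle of the left hinge's gap (box frame x 61.5, y +48.5, z 58 mm); axes as the box
- box_hole_right (a point): the same for the right hinge (box frame y -48.5 mm); axes as the box
- pin_left (a joint): left hinge pin, slides outwards along box +y: 0 = fully home, 0.042 m = drawn out to its stop with the tapered tip inside the outer knuckle; the gap is clear from 0.033 on. Starts at 0.016 to 0.026, its tip across the gap. Drags with about 2 N, stays where it is left and cannot leave its knuckle
- pin_right (a joint): right hinge pin, the same but sliding outwards along the box's -y
- head_left (a point): centre of the left pin's head: ribbed brass cylinder along the hinge line, 12.6 mm across, 16 mm long, 58 mm above the table, free on all sides, 80 mm + the joint value from the box's middle along y; axes as the box
- head_right (a point): centre of the right pin's head, the same outside the box's right side; axes as the box
- lid_center (a point): centre of the loose lid: wood panel 12 thick (x), 150 wide (y), 100 mm high (z) as it stands in the rack hinge edge down, this point 72 mm above the table; about 0.3 kg. Its -x face (inner) is lined blue, its +x face has brass corners. Two brass knuckles 11 mm across, 14 mm long hang below the lower edge on the lined side: hole axis at x -6, z -58 mm, y +48.5 and -48.5 mm from here
- lid_hole_left (a point): centre of the hole in the lid's left knuckle (y +48.5 mm); axes as the lid; belongs at box_hole_left. With the holes in line, the brass leaf under the lid's edge clears the box's knuckles by 1 mm
- lid_hole_right (a point): centre of the hole of the lid's right knuckle (y = -48.5 mm); it belongs at box_hole_right
- rack: fixed light-wood rack 116 (x) x 46 (y) x 52 mm high, three slots along its y, 14 mm wide, 34 mm apart, slot floor 22 mm above the table. Origin: centre of its underside. The lid stands in any one slot, a low sample board in each other; lid and boards have the rack's axes
- board_a_center (a point): centre of a white sample board with red, brown and yellow patches, 12 x 86 x 46 mm high, in a slot of the rack; leave it alone
- board_b_center (a point): centre of a white sample board with blue, green and grey patches, 12 x 86 x 42 mm high, in a slot of the rack; leave it alone
- jar: white jar with a red lid, 115 mm across, 129 mm high, at the back right; origin at the centre of its underside; leave it alone
- brown_bottle: brown glass bottle with a black cap, 70 mm across, 142 mm high, at the back left; origin at its underside; leave it alone
- tape: roll of paper tape standing on its face, 62 mm across, 48 mm high, at the right edge; origin at its underside; leave it alone
- loupe: red folding loupe lying flat, 36 x 52 x 14 mm, between box and rack; origin at its underside; leave it alone

How it is judged:
By the outcome, as a careful person would: the job done as asked, in the order asked, and still so for the second after the job is handed in, while the arm keeps its last pose, push and grip.
It also fails if it takes over 51 s, if anything falls off the work surface, if the arm or the gripper's body presses on something with over 40 N, if the wrist force passes 120 N, or if a joint passes its speed limit or range.

## Working session

There is one attempt and no reset: what is moved stays moved. The work goes in short steps, Python scripts to look and compute and a shell command to move; the robot and the scene stay as the last step left them, time stands still between calls to the robot, and variables do not carry over. Pictures are saved under pics/ and viewed, at most 10 in all, crops included, and the job is handed in when it is done.

```bash
ls; mkdir -p pics
python3 - <<'E'
from station import bot
import cv2,numpy as np
for n in("scene","top"):
    im=bot.snapshot(n); cv2.imwrite(f"pics/{n}0.png",im[:,:,::-1])
    p=bot.camera_params(n); print(n,{k:np.round(v,4).tolist() for k,v in p.items()})
    for t in["box","pin_left","pin_right","lid_center","rack","head_left","head_right","loupe"]:
        r=bot.masks_of(n,t); print(t,[(round(d["conf"],2),np.round(d["at"]).tolist(),int(d["mask"].sum())) for d in r[:3]])
s=bot.get_state(); print(s)
E
```

```text
pics
scene {'fx': 487.216, 'fy': 487.216, 'cx': 320.6144, 'cy': 192.9914, 'k1': -0.0038, 'R': [[0.81, -0.5864, -0.006], [-0.4081, -0.5563, -0.7239], [0.4212, 0.5888, -0.6899]], 't': [-0.4275, 0.3748, 0.7784]}
box [(0.66, [286.0, 320.0], 6010)]
pin_left []
pin_right []
lid_center []
rack [(0.86, [179.0, 226.0], 412), (0.57, [122.0, 279.0], 1040)]
head_left [(0.46, [231.0, 318.0], 58), (0.46, [200.0, 401.0], 3360), (0.44, [155.0, 229.0], 2066)]
head_right [(0.49, [287.0, 380.0], 71)]
loupe [(0.57, [221.0, 250.0], 350)]
top {'fx': 435.7444, 'fy': 435.7444, 'cx': 318.9496, 'cy': 205.0336, 'k1': -0.0696, 'R': [[0.0622, -0.9981, 0.0026], [-0.9775, -0.0614, -0.202], [0.2017, 0.01, -0.9794]], 't': [0.1109, 0.6187, 1.0574]}
box [(0.63, [248.0, 389.0], 3298)]
pin_left [(0.56, [227.0, 350.0], 21), (0.4, [242.0, 235.0], 706), (0.32, [232.0, 236.0], 377)]
pin_right [(0.61, [226.0, 422.0], 50)]
lid_center [(0.78, [240.0, 238.0], 826)]
rack [(0.69, [230.0, 240.0], 379), (0.53, [240.0, 237.0], 774)]
head_left [(0.6, [164.0, 422.0], 499), (0.57, [172.0, 216.0], 746), (0.56, [227.0, 355.0], 35)]
head_right []
loupe [(0.55, [257.0, 294.0], 261)]
{'clock': 0.9, 'q': array([ 1.22741141e+00,  4.90873823e-01,  1.55891560e+00, -6.63842098e-06,
        1.09169327e+00, -1.05579287e-01]), 'qvel': array([ 8.12952678e-04,  1.04600700e-03, -8.10653940e-04, -2.75490194e-04,
       -5.60339995e-05,  4.72954026e-04]), 'tau': array([-1.41719702e-03, -6.18261194e+01, -2.61830163e+01, -1.75018517e-04,
        4.50356929e-04,  1.50540120e-05]), 'eef_pos': array([0.14720114, 0.60742658, 0.23933783]), 'eef_rot': array([1.18621319e-01, 9.92939565e-01, 5.29456344e-05, 1.51104868e-05]), 'ft_force': array([-0.383636  , -0.26507978,  0.8948021 ]), 'moment': array([-0.03409425, -0.03673282, -0.00959088]), 'grip_force': 0.0, 'finger_gap': 0.0856370372975401}
```

View pics/scene0.png

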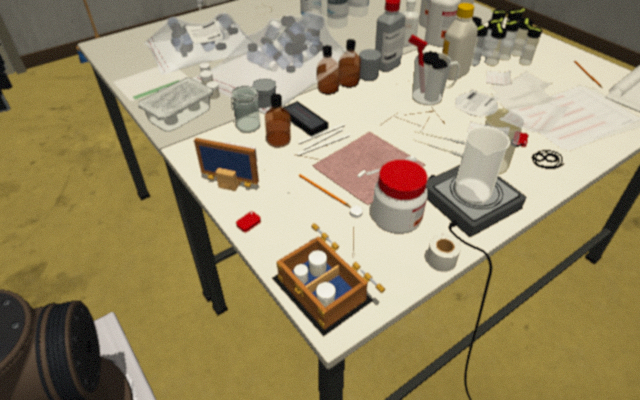

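View pics/top0.png

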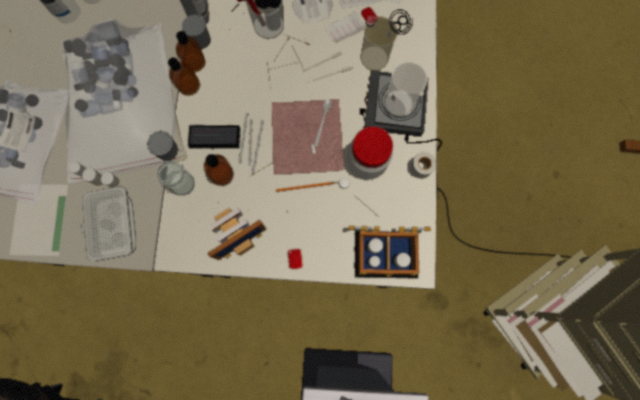

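The scene picture shows the open box at about (322,282), with its pin heads at (316,229) and (378,288). The lid stands in the rack's front slot at (227,162), lined face towards the robot. In the top picture the box is at (388,252) and the lid at (238,240). I'll enlarge both.

```bash
cat > h.py <<'E'
import numpy as np,cv2
from station import bot
from scipy.spatial.transform import Rotation as Ro
P={n:bot.camera_params(n) for n in("scene","top")}
def proj(n,X):
    p=P[n];c=np.atleast_2d(X)@np.array(p["R"]).T+np.array(p["t"]);s=c[:,:2]/c[:,2:]
    s=s*(1+p["k1"]*(s**2).sum(1,keepdims=True))
    return s*[p["fx"],p["fy"]]+[p["cx"],p["cy"]]      # col,row
def unproj(n,uv,z):
    p=P[n];d=(np.atleast_2d(uv)-[p["cx"],p["cy"]])/[p["fx"],p["fy"]];s=d.copy()
    for _ in range(5): s=d/(1+p["k1"]*(s**2).sum(1,keepdims=True))
    R=np.array(p["R"]);C=-R.T@p["t"];w=np.c_[s,np.ones(len(s))]@R
    return C+w*((z-C[2])/w[:,2:])
def frame(x,y,yaw,P3,z=0):
    c,s=np.cos(yaw),np.sin(yaw);P3=np.atleast_2d(P3)
    return np.c_[x+c*P3[:,0]-s*P3[:,1],y+s*P3[:,0]+c*P3[:,1],P3[:,2]+z]
def crop(im,c,r,w,h,k):
    return cv2.resize(im[r:r+h,c:c+w],None,fx=k,fy=k,interpolation=cv2.INTER_CUBIC)
E
python3 - <<'E'
from h import *
s=cv2.imread("pics/scene0.png");t=cv2.imread("pics/top0.png")
a=np.hstack([crop(s,265,215,130,95,3),crop(s,185,130,130,95,3)])
b=np.hstack([crop(t,340,215,97,72,4),crop(t,200,200,97,72,4)])
a=cv2.resize(a,(776,284));cv2.imwrite("pics/c1.png",np.vstack([a,b]))
print("top box corners z=58:",unproj("top",[[357,230],[417,230],[357,275],[418,275]],.058).round(3).tolist())
print("heads",unproj("top",[[348,228],[428,229]],.058).round(3).tolist(),unproj("scene",[[316,229],[379,289]],.058).round(3).tolist())
E
```

```text
top box corners z=58: [[0.553, 0.048, 0.058], [0.562, -0.106, 0.058], [0.439, 0.043, 0.058], [0.448, -0.11, 0.058]]
heads [[0.556, 0.071, 0.058], [0.566, -0.134, 0.058]] [[0.557, 0.056, 0.058], [0.564, -0.134, 0.058]]
```

View pics/c1.png

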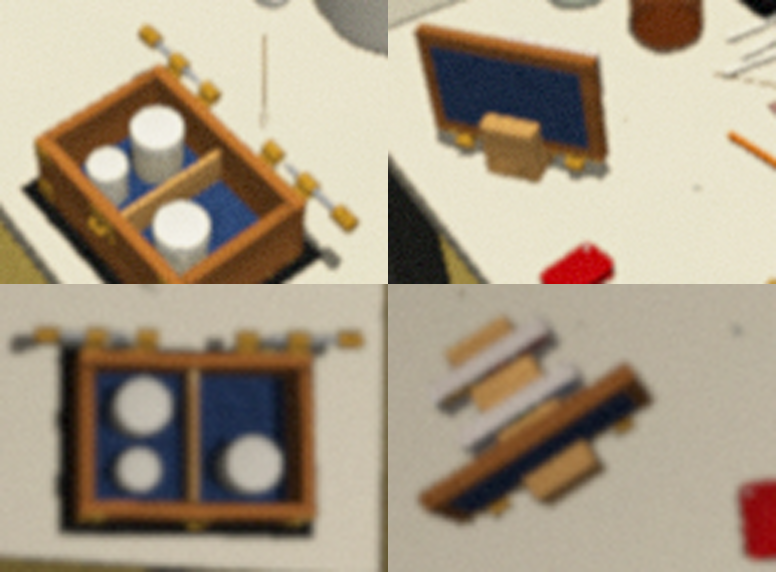

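The crops show the brass heads and knuckles and the lid corners clearly. I'll fit the box and lid poses from keypoints in both cameras.

```bash
cat > fit.py <<'E'
from h import *
from scipy.optimize import least_squares
from scipy.ndimage import label,center_of_mass
hs,ht=cv2.imread("pics/scene0.png"),cv2.imread("pics/top0.png")
# box: y of features (qL,qR unknown), pixel picks col,row
ks=[[315.3,227],[324.6,236.4],[334.7,245.8],[356.1,265.9],[367.8,276.6],[380.6,287.9]]
kt=[[351.5,227.75],[364.25,229],[376.75,229],[402,229.75],[414.5,229.75],[427.25,229]]
def fb(v):
    ys=[.08+v[3],.065,.032,-.032,-.065,-.08-v[4]]
    X=frame(*v[:3],[[.0615,y,.058] for y in ys])
    return np.r_[(proj("scene",X)+v[5:7]-ks).ravel(),(proj("top",X)+v[7:9]-kt).ravel(),v[5:]/1.0]
r=least_squares(fb,[.5,-.03,.05,.02,.02,0,0,0,0],loss="soft_l1");print("box",r.x.round(4),r.fun[:24].round(1).tolist())
b=r.x
C=frame(*b[:3],[[-.0525,.075,.058],[.0525,.075,.058],[.0525,-.075,.058],[-.0525,-.075,.058]])
print("box corners scene",proj("scene",C).round(1).tolist(),"top",proj("top",C).round(1).tolist())
# lid
L=np.array([[-.006,.075,.05],[.006,-.075,.05],[-.006,.0485,-.058],[-.006,-.0485,-.058]])
T=np.array([[.006,.075,.05],[.006,-.075,.05],[-.006,-.075,.05],[-.006,.0485,-.058],[-.006,-.0485,-.058]])
ls=[[195.05,139],[256,149.1],[210.5,176.5],[247.3,184.5]]
lt=[[208,253.5],[259.75,220.25],[263,224],[228,255.75],[258.5,235]]
def fl(v): 
    return np.r_[(proj("scene",frame(*v[:3],L,.072))+v[3:5]-ls).ravel(),(proj("top",frame(*v[:3],T,.072))+v[5:7]-lt).ravel(),v[3:]]
r=least_squares(fl,[.5,.33,.5,0,0,0,0],loss="soft_l1");print("lid",r.x.round(4),r.fun[:18].round(1).tolist())
E
python3 fit.py
```

```text
box [ 0.5004 -0.0378  0.0468  0.0167  0.0183  0.378  -0.137  -0.1938  0.5257] [-0.4, 0.2, -0.0, -0.2, 0.2, 0.1, 0.1, -0.1, 0.1, 0.1, -0.5, 0.2, 0.1, 0.7, -0.2, -0.4, 0.2, -0.2, -0.2, -0.6, 0.1, -0.4, 0.2, 0.5]
box corners scene [[275.2, 261.1], [317.7, 235.5], [367.6, 282.7], [323.7, 313.3]] top [[360.4, 273.0], [360.3, 231.5], [418.8, 232.3], [419.9, 273.7]]
lid [ 0.5053  0.3446  0.6359  0.3895 -0.2516 -0.1648  0.5363] [-1.7, 0.5, -0.6, -0.7, 0.8, 0.2, 0.4, 0.2, -1.1, -0.3, 0.5, -0.5, -0.2, -0.1, -0.0, -0.2, 0.8, 0.8]
```

```bash
cat >> h.py <<'E'
def plan(p,head,tilt=(0,0)):
    """offset/dr to bring TCP to p, tool down, tool y at heading head"""
    s=bot.get_state();R=Ro.from_quat(s["eef_rot"])
    y=np.array([np.cos(head),np.sin(head),0]);z=np.array([0,0,-1.]);T=Ro.from_matrix(np.c_[np.cross(y,z),y,z])
    o=R.inv().apply(np.array(p)-s["eef_pos"])/.12;d=(R.inv()*T).as_rotvec()/np.pi
    print("t",round(float(s["clock"]),2),"pos",s["eef_pos"].round(4),"head deg",np.degrees(np.arctan2(*R.as_matrix()[1::-1,1])).round(2),"F",s["ft_force"].round(1),"M",s["moment"].round(2),"gap",round(float(s["finger_gap"]),4),"gf",round(float(s["grip_force"]),1))
    print("offset",o.round(4).tolist(),"mm",(o*120).round(1).tolist(),"dr",d.round(4).tolist(),"deg",(d*180).round(2).tolist())
BOX=(.5004,-.0378,.0468);LID=(.5053,.3446,.6359)
E
R='{"offset":[[-0.29,-0.24,0],[-0.585,-0.48,0],[-0.878,-0.723,0]],"dr":[[0,0,0],[0,0,0],[0,0,0]],"grip":[1,1,1]}'
python3 -m pendant '{"offset":[[-0.29,-0.24,0],[-0.585,-0.48,0],[-0.878,-0.723,0]],"dr":[[0,0,0],[0,0,0],[0,0,0]],"grip":[1,1,1]}'
python3 -m pendant '{"offset":[[-0.29,-0.24,0],[-0.585,-0.48,0],[-0.878,-0.723,0]],"dr":[[0,0,0],[0,0,0],[0,0,0]],"grip":[1,1,1]}'
python3 -m pendant '{"offset":[[-0.29,-0.24,0],[-0.585,-0.48,0],[-0.878,-0.723,0]],"dr":[[0,0,0],[0,0,0],[0,0,0]],"grip":[1,1,1]}'
python3 -m pendant '{"offset":[[-0.29,-0.24,0],[-0.585,-0.48,0],[-0.878,-0.723,0]],"dr":[[0,0,0],[0,0,0],[0,0,0]],"grip":[1,1,1]}'
python3 -c '
from h import *
p=frame(*BOX,[[.0615,.0967,.047]])[0];print(p);plan(p,.0468)'
```

```text
clock: 1.2
eef_pos: [0.2297, 0.4971, 0.2392]
eef_rot: [0.118, 0.993, 0.0, 0.0]
ft_force: [0.4, -0.0, -0.2]
finger_gap: 0.0853
grip_force: 0.0
clock: 1.5
eef_pos: [0.312, 0.3877, 0.2395]
eef_rot: [0.118, 0.993, 0.0, 0.0]
ft_force: [0.8, 1.1, -0.7]
finger_gap: 0.0856
grip_force: 0.0
clock: 1.8
eef_pos: [0.394, 0.2785, 0.2396]
eef_rot: [0.119, 0.993, 0.0, 0.0]
ft_force: [0.1, 0.9, 0.4]
finger_gap: 0.0854
grip_force: 0.0
clock: 2.1
eef_pos: [0.476, 0.1692, 0.2395]
eef_rot: [0.119, 0.993, 0.0, 0.0]
ft_force: [1.0, 1.6, 0.3]
finger_gap: 0.0856
grip_force: 0.0
[0.55730875 0.06167127 0.047     ]
t 2.1 pos [0.476  0.1692 0.2395] head deg 76.37 F [1.  1.6 0.3] M [ 0.02 -0.05  0.03] gap 0.0856 gf 0.0
offset [-0.8689, -0.7115, 1.6047] mm [-104.3, -85.4, 192.6] dr [0.0002, 0.0001, 0.4094] deg [0.04, 0.01, 73.69]
```

```bash
python3 -m pendant '{"offset":[[-0.4,-0.35,0],[-0.869,-0.7115,0.2],[-0.869,-0.7115,0.5],[-0.869,-0.7115,0.8],[-0.869,-0.7115,0.8],[-0.869,-0.7115,0.8],[-0.869,-0.7115,0.8],[-0.869,-0.7115,0.8],[-0.869,-0.7115,0.8],[-0.869,-0.7115,0.8]],"dr":[[0,0,0.045],[0,0,0.09],[0,0,0.136],[0,0,0.182],[0,0,0.228],[0,0,0.274],[0,0,0.32],[0,0,0.366],[0,0,0.4094],[0,0,0.4094]],"grip":[0.1,0.1,0.1,0.1,0.1,0.1,0.1,0.1,0.1,0.1]}' 40
python3 - <<'E'
from h import *
p=frame(*BOX,[[.0615,.0967,.047]])[0];plan(p,.0468)
t=bot.snapshot("top");s=bot.snapshot("scene")
cv2.imwrite("pics/c2.png",np.hstack([crop(t,310,190,100,80,4),crop(s,270,170,100,80,4)])[:,:,::-1])
E
```

```text
clock: 3.1
eef_pos: [0.5563, 0.0633, 0.1433]
eef_rot: [0.691, 0.723, 0.0, -0.0]
ft_force: [0.5, 0.8, -0.1]
finger_gap: 0.0469
grip_force: 0.0
t 3.1 pos [0.5563 0.0633 0.1433] head deg 2.56 F [ 0.5  0.8 -0.1] M [ 0.04  0.   -0.02] gap 0.0469 gf 0.0
offset [-0.0141, 0.0076, 0.8027] mm [-1.7, 0.9, 96.3] dr [0.0, -0.0, -0.0007] deg [0.0, -0.01, -0.12]
```

View pics/c2.png

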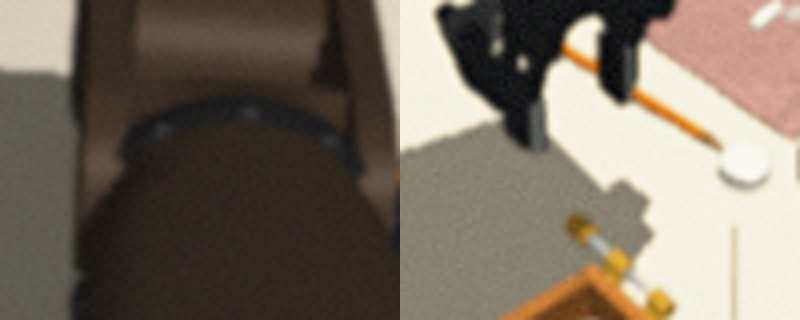

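The scene view shows both fingers straddling the left head's line, with the head below at about (414,225) in the crop. I'm descending and closing on it.

```bash
python3 -m pendant '{"offset":[[-0.014,0.0076,0.25],[-0.014,0.0076,0.5],[-0.014,0.0076,0.7],[-0.014,0.0076,0.8],[-0.014,0.0076,0.8],[-0.014,0.0076,0.8],[-0.014,0.0076,0.8],[-0.014,0.0076,0.8],[-0.014,0.0076,0.8],[-0.014,0.0076,0.8]],"dr":[[0,0,0],[0,0,0],[0,0,0],[0,0,0],[0,0,0],[0,0,0],[0,0,0],[0,0,0],[0,0,0],[0,0,0]],"grip":[0.1,0.1,0.1,0.1,0.1,-0.3,-0.6,-1,-1,-1]}' 30
python3 - <<'E'
from h import *
p=frame(*BOX,[[.0615,.0967,.047]])[0];plan(p,.0468)
E
```

```text
clock: 4.2
eef_pos: [0.5594, 0.0618, 0.0487]
eef_rot: [0.69, 0.724, 0.002, 0.002]
ft_force: [7.7, 0.6, -1.3]
finger_gap: 0.0106
grip_force: 29.7
t 4.2 pos [0.5594 0.0618 0.0487] head deg 2.7 F [ 7.7  0.6 -1.3] M [ 0.22 -1.09 -0.02] gap 0.0106 gf 29.7
offset [-0.0002, -0.0177, 0.0141] mm [-0.0, -2.1, 1.7] dr [0.0018, 0.0, 0.0001] deg [0.33, 0.01, 0.02]
```

The grip is firm. The force of +7.7 N in x says the hinge line lies about 2 mm further in +x than I estimated. I'll take that up and draw the pin outwards.

```bash
python3 -m pendant '{"offset":[[0,0.0177,0],[0.03,0.0177,0],[0.06,0.0177,0],[0.1,0.0177,0],[0.13,0.0177,0],[0.16,0.0177,0],[0.19,0.0177,0],[0.21,0.0177,0],[0.23,0.0177,0],[0.23,0.0177,0]],"dr":[[0,0,0],[0,0,0],[0,0,0],[0,0,0],[0,0,0],[0,0,0],[0,0,0],[0,0,0],[0,0,0],[0,0,0]],"grip":[-1,-1,-1,-1,-1,-1,-1,-1,-1,-1]}' 40
python3 - <<'E'
from h import *
p=frame(*BOX,[[.0615,.122,.047]])[0];plan(p,.0468)
E
```

```text
clock: 5.2
eef_pos: [0.5584, 0.0874, 0.0486]
eef_rot: [0.69, 0.724, -0.0, 0.001]
ft_force: [-1.3, -19.0, 8.0]
finger_gap: 0.0104
grip_force: 39.3
t 5.2 pos [0.5584 0.0874 0.0486] head deg 2.74 F [ -1.3 -19.    8. ] M [-3.08  0.32 -0.  ] gap 0.0104 gf 39.3
offset [-0.0032, -0.019, 0.0132] mm [-0.4, -2.3, 1.6] dr [0.0002, 0.0007, 0.0003] deg [0.04, 0.13, 0.06]
```

The stop is reached: −19 N in y after 25.6 mm of travel. Releasing, then going to the right head.

```bash
python3 -m pendant '{"offset":[[-0.02,0,0],[-0.02,0,0],[-0.02,0,0],[-0.02,0,-0.2],[-0.02,0,-0.5],[-0.02,0,-0.8],[-0.02,0,-0.8]],"dr":[[0,0,0],[0,0,0],[0,0,0],[0,0,0],[0,0,0],[0,0,0],[0,0,0]],"grip":[-0.5,0.1,0.1,0.1,0.1,0.1,0.1]}' 40
python3 -m pendant '{"offset":[[-0.4,0,0],[-0.8,0,0],[-0.9,0,0],[-0.9,0,0]],"dr":[[0,0,0],[0,0,0],[0,0,0],[0,0,0]],"grip":[0.1,0.1,0.1,0.1]}' 40
python3 - <<'E'
from h import *
BOX=(.5026,-.0378,.0468)
p=frame(*BOX,[[.0615,-.0983,.047]])[0];plan(p,.0468)
bot.snapshot("top");s=bot.snapshot("scene")
cv2.imwrite("pics/s3.png",s[:,:,::-1])
for n in("head_left","head_right"):
  for d in bot.masks_of("scene",n)[:3]: print(n,d["conf"],d["at"],d["mask"].sum())
print(proj("scene",frame(*BOX,[[.0615,.122,.058],[.0615,-.0983,.058]])))
E
```

```text
clock: 5.9
eef_pos: [0.5599, 0.0875, 0.1476]
eef_rot: [0.69, 0.724, 0.003, 0.002]
ft_force: [-0.2, 0.4, -0.5]
finger_gap: 0.0469
grip_force: 0.0
clock: 6.3
eef_pos: [0.5631, -0.0222, 0.1428]
eef_rot: [0.691, 0.723, -0.0, -0.0]
ft_force: [-0.2, 0.3, -0.7]
finger_gap: 0.0469
grip_force: 0.0
t 6.3 pos [ 0.5631 -0.0222  0.1428] head deg 2.54 F [-0.2  0.3 -0.7] M [0.05 0.02 0.03] gap 0.0469 gf 0.0
offset [-0.9253, 0.0053, 0.7979] mm [-111.0, 0.6, 95.7] dr [-0.0002, -0.0001, -0.0008] deg [-0.03, -0.02, -0.14]
head_left 0.39 [219.7, 310.2] 48
[[307.98968851 219.91680758]
 [380.63542845 287.67300396]]
```

```bash
python3 -m pendant '{"offset":[[-0.4,0,0],[-0.8,0.005,0],[-0.925,0.005,0.2],[-0.925,0.005,0.5],[-0.925,0.005,0.7],[-0.925,0.005,0.798],[-0.925,0.005,0.798],[-0.925,0.005,0.798],[-0.925,0.005,0.798],[-0.925,0.005,0.798]],"dr":[[0,0,0],[0,0,0],[0,0,0],[0,0,0],[0,0,0],[0,0,0],[0,0,0],[0,0,0],[0,0,0],[0,0,0]],"grip":[0.1,0.1,0.1,0.1,0.1,0.1,0.1,-0.3,-0.6,-1]}' 40
python3 -m pendant '{"offset":[[0,0,0],[0,0,0]],"dr":[[0,0,0],[0,0,0]],"grip":[-1,-1]}' 40
python3 - <<'E'
from h import *
BOX=(.5026,-.0378,.0468)
p=frame(*BOX,[[.0615,-.0983,.047]])[0];plan(p,.0468)
E
```

```text
clock: 7.5
eef_pos: [0.5682, -0.1315, 0.0488]
eef_rot: [0.69, 0.724, -0.0, -0.001]
ft_force: [-8.1, 1.3, 6.0]
finger_gap: 0.0108
grip_force: 39.0
clock: 7.7
eef_pos: [0.5682, -0.1315, 0.0488]
eef_rot: [0.69, 0.724, -0.0, -0.0]
ft_force: [-7.4, 0.8, 7.1]
finger_gap: 0.0103
grip_force: 39.0
t 7.7 pos [ 0.5682 -0.1315  0.0488] head deg 2.7 F [-7.4  0.8  7.1] M [0.04 1.17 0.  ] gap 0.0103 gf 39.0
offset [-0.0137, 0.0027, 0.0149] mm [-1.6, 0.3, 1.8] dr [-0.0004, -0.0001, 0.0001] deg [-0.06, -0.02, 0.02]
```

```bash
python3 -m pendant '{"offset":[[0,-0.01,-0.012],[-0.03,-0.01,-0.012],[-0.06,-0.01,-0.012],[-0.1,-0.01,-0.012],[-0.13,-0.01,-0.012],[-0.16,-0.01,-0.012],[-0.18,-0.01,-0.012],[-0.2,-0.01,-0.012],[-0.22,-0.01,-0.012],[-0.22,-0.01,-0.012]],"dr":[[0,0,0],[0,0,0],[0,0,0],[0,0,0],[0,0,0],[0,0,0],[0,0,0],[0,0,0],[0,0,0],[0,0,0]],"grip":[-1,-1,-1,-1,-1,-1,-1,-1,-1,-1]}' 40
python3 - <<'E'
from h import *
BOX=(.5026,-.0378,.0468)
p=frame(*BOX,[[.0615,-.122,.047]])[0];plan(p,.0468)
E
```

```text
clock: 8.7
eef_pos: [0.569, -0.1554, 0.049]
eef_rot: [0.69, 0.723, 0.001, -0.002]
ft_force: [7.2, 24.2, -4.2]
finger_gap: 0.01
grip_force: 40.5
t 8.7 pos [ 0.569  -0.1554  0.049 ] head deg 2.66 F [ 7.2 24.2 -4.2] M [ 3.75 -1.04 -0.01] gap 0.01 gf 40.5
offset [-0.0115, 0.0054, 0.0164] mm [-1.4, 0.6, 2.0] dr [-0.0002, -0.0011, -0.0001] deg [-0.04, -0.2, -0.02]
```

Both pins are at their stops, with the right one showing +24 N. The hinge line measured by grip is now x≈0.5637 at y≈−0.034, yaw≈0.045. Next I release and travel above the lid.

```bash
python3 -m pendant '{"offset":[[0.02,0,0],[0.02,0,0],[0.02,0,0],[0.02,0,-0.2],[0.02,0,-0.5],[0.02,0,-0.8],[0.02,0,-1],[0.02,0,-1]],"dr":[[0,0,0],[0,0,0],[0,0,0],[0,0,0],[0,0,0],[0,0,0],[0,0,0],[0,0,0]],"grip":[-0.5,0.1,0.1,0.1,0.1,0.1,0.1,0.1]}' 40
python3 -m pendant '{"offset":[[0.4,-0.03,0],[0.8,-0.06,0],[1,-0.08,0]],"dr":[[0,0,0],[0,0,0],[0,0,0]],"grip":[0.1,0.1,0.1]}'
python3 -m pendant '{"offset":[[0.4,-0.03,0],[0.8,-0.06,0],[1,-0.08,0]],"dr":[[0,0,0],[0,0,0],[0,0,0]],"grip":[0.1,0.1,0.1]}'
python3 -m pendant '{"offset":[[0.4,-0.03,0],[0.8,-0.06,0],[1,-0.08,0]],"dr":[[0,0,0],[0,0,0],[0,0,0]],"grip":[0.1,0.1,0.1]}'
python3 -m pendant '{"offset":[[0.4,-0.03,0],[0.8,-0.06,0],[1,-0.08,0],[1,-0.08,0],[1,-0.08,0],[1,-0.08,0]],"dr":[[0,0,-0.045],[0,0,-0.09],[0,0,-0.135],[0,0,-0.18],[0,0,-0.1875],[0,0,-0.1875]],"grip":[0.1,0.1,0.1,0.1,0.1,0.1]}'
python3 - <<'E'
from h import *
plan([.507,.345,.095],.636)
for n in("head_left","head_right"):
  pass
t=bot.snapshot("top");s=bot.snapshot("scene")
cv2.imwrite("pics/top4.png",t[:,:,::-1]);cv2.imwrite("pics/scene4.png",s[:,:,::-1])
cv2.imwrite("pics/c4.png",np.vstack([np.hstack([crop(s,260,205,130,95,3),crop(s,185,95,130,95,3)]),np.hstack([crop(t,335,205,130,95,3),crop(t,190,195,130,95,3)])])[:,:,::-1])
E
```

```text
clock: 9.5
eef_pos: [0.57, -0.1567, 0.1727]
eef_rot: [0.691, 0.723, 0.001, 0.003]
ft_force: [-0.3, 1.4, -0.2]
finger_gap: 0.047
grip_force: 0.0
clock: 9.8
eef_pos: [0.5526, -0.0341, 0.1684]
eef_rot: [0.69, 0.724, -0.0, -0.001]
ft_force: [0.2, -0.2, 0.8]
finger_gap: 0.0471
grip_force: 0.0
clock: 10.1
eef_pos: [0.5376, 0.0855, 0.1684]
eef_rot: [0.69, 0.724, -0.0, -0.0]
ft_force: [0.1, 1.5, 0.2]
finger_gap: 0.0465
grip_force: 0.0
clock: 10.4
eef_pos: [0.5225, 0.205, 0.1684]
eef_rot: [0.69, 0.724, -0.0, -0.0]
ft_force: [0.6, -0.2, -0.1]
finger_gap: 0.0471
grip_force: 0.0
clock: 11.0
eef_pos: [0.5081, 0.3213, 0.1685]
eef_rot: [0.452, 0.892, -0.0, -0.0]
ft_force: [0.4, -0.7, -0.3]
finger_gap: 0.0469
grip_force: 0.0
t 11.0 pos [0.5081 0.3213 0.1685] head deg 36.25 F [ 0.4 -0.7 -0.3] M [-0.04  0.02  0.  ] gap 0.0469 gf 0.0
offset [0.1647, 0.1095, 0.6122] mm [19.8, 13.1, 73.5] dr [-0.0003, -0.0, -0.0011] deg [-0.05, -0.0, -0.19]
```

View pics/c4.png

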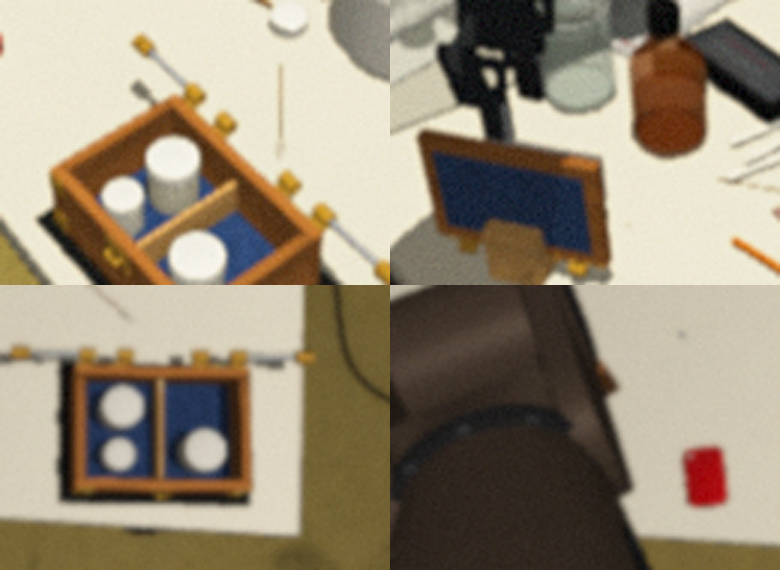

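Both pins are fully drawn: their heads show far out at scene-crop (144,45) and (385,270), and the gaps are clear. The lid stands undisturbed. Descending on its top edge.

```bash
python3 -m pendant '{"offset":[[0.1,0.06,0],[0.165,0.11,0],[0.165,0.11,0.15],[0.165,0.11,0.3],[0.165,0.11,0.45],[0.165,0.11,0.55],[0.165,0.11,0.612],[0.165,0.11,0.612]],"dr":[[0,0,0],[0,0,0],[0,0,0],[0,0,0],[0,0,0],[0,0,0],[0,0,0],[0,0,0]],"grip":[0.1,0.1,0.1,0.1,0.1,0.1,0.1,0.1]}' 60
python3 - <<'E'
from h import *
plan([.507,.345,.095],.636)
E
python3 -m pendant '{"offset":[[0,0,0],[0,0,0],[0,0,0],[0,0,0],[0,0,0],[0,0,0]],"dr":[[0,0,0],[0,0,0],[0,0,0],[0,0,0],[0,0,0],[0,0,0]],"grip":[-0.3,-0.5,-0.6,-0.7,-0.8,-0.9]}' 25
python3 - <<'E'
from h import *
plan([.507,.345,.095],.636)
E
```

```text
clock: 11.9
eef_pos: [0.5068, 0.3458, 0.0948]
eef_rot: [0.451, 0.893, -0.0, -0.0]
ft_force: [0.5, -0.5, 0.2]
finger_gap: 0.0472
grip_force: 0.0
t 11.9 pos [0.5068 0.3458 0.0948] head deg 36.43 F [ 0.5 -0.5  0.2] M [ 0.01 -0.    0.04] gap 0.0472 gf 0.0
offset [-0.0065, -0.0028, -0.0016] mm [-0.8, -0.3, -0.2] dr [-0.0004, -0.0001, -0.0001] deg [-0.07, -0.01, -0.01]
clock: 12.5
eef_pos: [0.5072, 0.3457, 0.096]
eef_rot: [0.451, 0.893, 0.0, 0.0]
ft_force: [-0.8, -1.3, 5.1]
finger_gap: 0.0121
grip_force: 25.1
t 12.5 pos [0.5072 0.3457 0.096 ] head deg 36.43 F [-0.8 -1.3  5.1] M [-0.17  0.24  0.04] gap 0.0121 gf 25.1
offset [-0.0039, -0.0046, 0.0085] mm [-0.5, -0.5, 1.0] dr [0.0002, 0.0, -0.0] deg [0.04, 0.0, -0.01]
```

The lid is gripped: the gap of 12.1 mm matches its thickness, and the pads are square to it. I'm firming the grip, lifting straight up and carrying it to above the hinge.

```bash
python3 -m pendant '{"offset":[[0,0,0],[0,0,0],[0,0,-0.05],[0,0,-0.15],[0,0,-0.3],[0,0,-0.45],[0,0,-0.65],[0,0,-0.85],[0,0,-1],[0,0,-1]],"dr":[[0,0,0],[0,0,0],[0,0,0],[0,0,0],[0,0,0],[0,0,0],[0,0,0],[0,0,0],[0,0,0],[0,0,0]],"grip":[-1,-1,-1,-1,-1,-1,-1,-1,-1,-1]}' 70
python3 -m pendant '{"offset":[[-0.15,-0.08,0],[-0.4,-0.2,0],[-0.65,-0.33,0],[-0.85,-0.43,0],[-0.953,-0.486,0]],"dr":[[0,0,0],[0,0,0],[0,0,0],[0,0,0],[0,0,0]],"grip":[-1,-1,-1,-1,-1]}'
python3 -m pendant '{"offset":[[-0.15,-0.08,0],[-0.4,-0.2,0],[-0.65,-0.33,0],[-0.85,-0.43,0],[-0.953,-0.486,0]],"dr":[[0,0,0],[0,0,0],[0,0,0],[0,0,0],[0,0,0]],"grip":[-1,-1,-1,-1,-1]}'
python3 -m pendant '{"offset":[[-0.15,-0.08,0],[-0.4,-0.2,0],[-0.65,-0.33,0],[-0.85,-0.43,0],[-0.953,-0.486,0],[-0.953,-0.486,0],[-0.953,-0.486,0],[-0.953,-0.486,0]],"dr":[[0,0,0.03],[0,0,0.06],[0,0,0.09],[0,0,0.12],[0,0,0.15],[0,0,0.175],[0,0,0.188],[0,0,0.188]],"grip":[-1,-1,-1,-1,-1,-1,-1,-1]}'
python3 - <<'E'
from h import *
plan([.5697,-.034,.16],.0445)
t=bot.snapshot("top");s=bot.snapshot("scene")
cv2.imwrite("pics/top5.png",t[:,:,::-1]);cv2.imwrite("pics/scene5.png",s[:,:,::-1])
cv2.imwrite("pics/c5.png",np.hstack([crop(s,250,160,133,130,3),crop(t,320,170,133,130,3)])[:,:,::-1])
E
```

```text
clock: 13.5
eef_pos: [0.5077, 0.3461, 0.2185]
eef_rot: [0.451, 0.893, 0.002, 0.001]
ft_force: [0.2, 0.2, -2.6]
finger_gap: 0.011
grip_force: 68.4
clock: 14.0
eef_pos: [0.5279, 0.2171, 0.2148]
eef_rot: [0.451, 0.892, -0.001, -0.0]
ft_force: [-1.1, -0.5, -3.7]
finger_gap: 0.0109
grip_force: 68.3
clock: 14.5
eef_pos: [0.5491, 0.0909, 0.215]
eef_rot: [0.451, 0.892, -0.0, -0.0]
ft_force: [1.2, 0.6, -3.8]
finger_gap: 0.0109
grip_force: 68.3
clock: 15.3
eef_pos: [0.5699, -0.0338, 0.2151]
eef_rot: [0.691, 0.723, -0.0, -0.0]
ft_force: [0.2, 0.4, -2.6]
finger_gap: 0.0113
grip_force: 68.5
t 15.3 pos [ 0.5699 -0.0338  0.2151] head deg 2.57 F [ 0.2  0.4 -2.6] M [ 0.02 -0.01  0.01] gap 0.0113 gf 68.5
offset [-0.0017, -0.0017, 0.4591] mm [-0.2, -0.2, 55.1] dr [-0.0002, -0.0001, 0.0001] deg [-0.04, -0.03, 0.02]
```

View pics/c5.png

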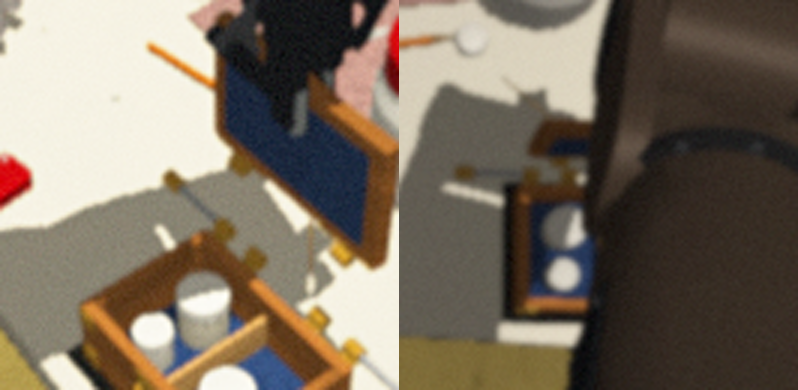

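Scene crop: the lid hangs upright above the hinge line with its blue face to the box. Its knuckles are at (241,164) and (343,255), directly above the gaps. I'll measure the knuckle blobs against the predicted pixels.

```bash
cat > blobs.py <<'E'
from h import *
def blobs(img,n,X,rad=6,dbg=False):
    hsv=cv2.cvtColor(img,cv2.COLOR_BGR2HSV).astype(int);out=[]
    uv=proj(n,X)
    for u,v in uv:
        yy,xx=np.mgrid[0:400,0:640];w=(np.hypot(xx-u,yy-v)<rad)&(hsv[...,0]>=17)&(hsv[...,0]<=26)&(hsv[...,1]>150)&(hsv[...,2]>60)
        if dbg: print(hsv[int(round(v)),int(round(u))],w.sum())
        out.append([xx[w].mean(),yy[w].mean(),w.sum()] if w.sum()>3 else [np.nan]*3)
    return uv,np.array(out)
E
python3 - <<'E'
from blobs import *
yaw=.0445;H=np.array([.5637,-.0342]);hinge=(H[0]-.0615*np.cos(yaw),H[1]-.0615*np.sin(yaw),yaw)
BX=frame(*hinge,[[.0615,y,.058] for y in(.122,.065,.032,-.032,-.065,-.122)])
LX=frame(.5699,-.0338,yaw,[[-.006,y,-.058] for y in(.0485,-.0485)],.2151-.0245)
for f in("scene4","scene5","top4"):
    im=cv2.imread(f"pics/{f}.png");uv,b=blobs(im,f[:-1],BX,5,True);print(f,"pred",uv.round(1).tolist(),"d",(b[:,:2]-uv).round(2).tolist())
im=cv2.imread("pics/scene5.png");uv,b=blobs(im,"scene",LX,5,True);print("lid",uv.round(1).tolist(),(b[:,:2]-uv).round(2).tolist())
E
```

```text
[ 20 206 202] 18
[ 20 207 201] 33
[ 20 191 216] 33
[ 20 203 209] 35
[ 21 198 210] 36
[ 21 203 202] 36
scene4 pred [[307.8, 219.7], [324.7, 235.6], [335.1, 245.3], [356.3, 265.2], [367.9, 276.1], [389.2, 296.0]] d [[-0.6, -0.33], [-0.81, 1.12], [-1.15, 1.31], [-1.11, 0.96], [-1.2, 1.04], [-0.24, -0.08]]
[ 20 214 112] 16
[ 20 192 118] 34
[ 20 199 119] 36
[ 20 199 214] 35
[ 21 201 230] 36
[ 21 207 221] 36
scene5 pred [[307.8, 219.7], [324.7, 235.6], [335.1, 245.3], [356.3, 265.2], [367.9, 276.1], [389.2, 296.0]] d [[-0.64, 0.28], [-0.72, 1.16], [-0.79, 0.95], [-1.28, 1.33], [-1.22, 1.07], [-0.24, -0.08]]
[ 20 184 165] 10
[ 20 164 174] 17
[ 20 175 175] 16
[ 19 171 176] 18
[ 19 167 176] 20
[ 19 182 164] 29
top4 pred [[341.7, 226.9], [364.0, 227.3], [376.8, 227.5], [401.7, 227.9], [414.5, 228.1], [436.5, 228.5]] d [[-0.51, 0.49], [-0.61, 1.82], [-0.71, 1.61], [-0.11, 1.79], [-0.82, 1.91], [0.95, 0.02]]
[ 20 204 119] 35
[ 21 201 222] 37
lid [[330.2, 214.7], [364.3, 245.1]] [[-0.19, -0.57], [-0.18, -1.35]]
```

Run:
```python
from blobs import *
K=[[-.006,y,-.058] for y in(.0485,-.0485)]
def solve(f,n,x,y,yaw,z):
    im=cv2.imread(f"pics/{f}.png");X=frame(x,y,yaw,K,z);uv,b=blobs(im,n,X,6)
    e=.001;Jy=(proj(n,frame(x-e*np.sin(yaw),y+e*np.cos(yaw),yaw,K,z))-uv);Jz=proj(n,frame(x,y,yaw,K,z+e))-uv;Jx=proj(n,frame(x+e*np.cos(yaw),y+e*np.sin(yaw),yaw,K,z))-uv
    d=b[:,:2]-uv
    print(f,b[:,2],"px",d.round(2).tolist(),"mm y,z:",[np.linalg.solve(np.c_[Jy[i],Jz[i]],d[i]).round(2).tolist() for i in(0,1)],"Jx in y,z",np.linalg.solve(np.c_[Jy[0],Jz[0]],Jx[0]).round(2))
solve("scene0","scene",.5072,.3457,.6358,.072)
solve("scene4","scene",.5072,.3457,.6358,.072)
solve("top0","top",.5072,.3457,.6358,.072)
solve("scene5","scene",.5699,-.0338,.0449,.2151-.0245)
```

```text
scene0 [31. 32.] px [[-0.6, -0.6], [-0.22, -0.98]] mm y,z: [[1.33, 1.62], [0.21, 3.13]] Jx in y,z [-0.69  1.03]
scene4 [21. 31.] px [[-0.08, -0.36], [-0.37, -0.93]] mm y,z: [[0.02, 1.18], [0.62, 2.87]] Jx in y,z [-0.69  1.03]
top0 [8. 5.] px [[-0.91, 0.63], [-0.95, 0.12]] mm y,z: [[2.96, -0.67], [2.06, 5.74]] Jx in y,z [-0.66  5.3 ]
scene5 [35. 40.] px [[-0.19, -0.57], [-0.27, -1.63]] mm y,z: [[0.57, 1.11], [1.02, 3.56]] Jx in y,z [-1.2   1.63]
```

Relative to the lid's calibration in the rack, the y and z offsets agree to within about 0.5 mm. Lowering slowly to just above the hinge first.

```bash
python3 -m pendant '{"offset":[[0,0,0.06],[0,0,0.15],[0,0,0.25],[0,0,0.35],[0,0,0.43],[0,0,0.48],[0,0,0.51],[0,0,0.53],[0,0,0.54],[0,0,0.54]],"dr":[[0,0,0],[0,0,0],[0,0,0],[0,0,0],[0,0,0],[0,0,0],[0,0,0],[0,0,0],[0,0,0],[0,0,0]],"grip":[-1,-1,-1,-1,-1,-1,-1,-1,-1,-1]}' 70
python3 - <<'E'
from blobs import *
plan([.5697,-.0343,.1405],.0445)
s=bot.snapshot("scene");cv2.imwrite("pics/scene6.png",s[:,:,::-1])
cv2.imwrite("pics/c6.png",crop(s,290,190,130,100,6)[:,:,::-1])
E
```

```text
clock: 16.4
eef_pos: [0.5701, -0.0343, 0.1509]
eef_rot: [0.691, 0.723, 0.0, 0.0]
ft_force: [0.5, -0.1, -1.1]
finger_gap: 0.0107
grip_force: 68.4
t 16.4 pos [ 0.5701 -0.0343  0.1509] head deg 2.59 F [ 0.5 -0.1 -1.1] M [-0.05 -0.01 -0.01] gap 0.0107 gf 68.4
offset [-0.0001, -0.0033, 0.0865] mm [-0.0, -0.4, 10.4] dr [0.0001, -0.0, 0.0002] deg [0.02, -0.0, 0.04]
```

View pics/c6.png

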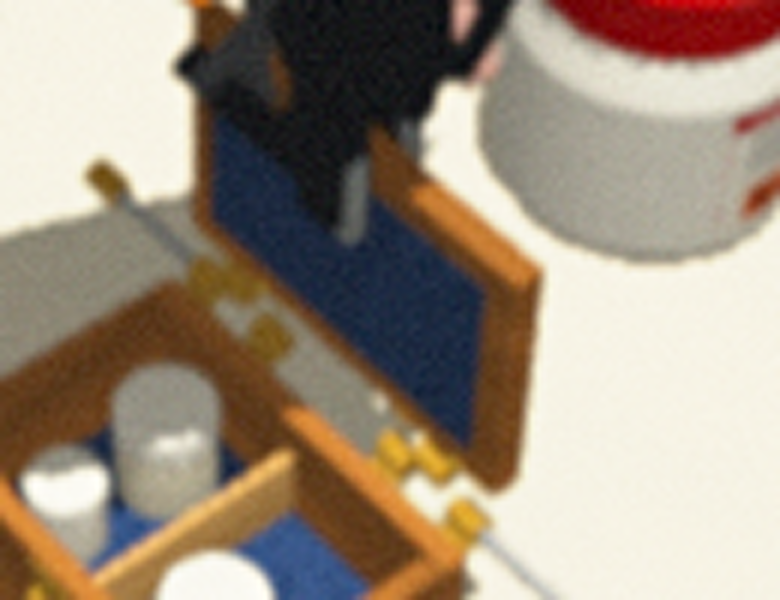

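The lid knuckles, at crop (240,280) and (435,457), sit about 10 mm above the gap centres and midway between the fixed knuckles. Lowering the rest slowly.

```bash
python3 -m pendant '{"offset":[[0,-0.003,0.015],[0,-0.003,0.03],[0,-0.003,0.045],[0,-0.003,0.06],[0,-0.003,0.07],[0,-0.003,0.078],[0,-0.003,0.084],[0,-0.003,0.084],[0,-0.003,0.084],[0,-0.003,0.084]],"dr":[[0,0,0],[0,0,0],[0,0,0],[0,0,0],[0,0,0],[0,0,0],[0,0,0],[0,0,0],[0,0,0],[0,0,0]],"grip":[-1,-1,-1,-1,-1,-1,-1,-1,-1,-1]}' 70
python3 - <<'E'
from blobs import *
plan([.5697,-.0343,.1405],.0445)
fs=[]
for i in range(8):
    s=bot.snapshot("scene");fs.append(bot.get_state()["ft_force"])
print("F mean",np.mean(fs,0).round(2))
cv2.imwrite("pics/scene7.png",s[:,:,::-1])
cv2.imwrite("pics/c7.png",np.hstack([crop(s,305,215,49,60,8),crop(s,343,240,49,60,8)])[:,:,::-1])
E
```

```text
clock: 17.45
eef_pos: [0.5697, -0.0343, 0.1407]
eef_rot: [0.691, 0.723, 0.0, 0.0]
ft_force: [0.6, 0.4, -3.1]
finger_gap: 0.0111
grip_force: 68.4
t 17.45 pos [ 0.5697 -0.0343  0.1407] head deg 2.59 F [ 0.6  0.4 -3.1] M [-0.03 -0.02 -0.02] gap 0.0111 gf 68.4
offset [-0.0001, 0.0003, 0.0018] mm [-0.0, 0.0, 0.2] dr [0.0, -0.0, 0.0002] deg [0.01, -0.0, 0.04]
F mean [ 0.05  0.21 -2.61]
```

View pics/c7.png

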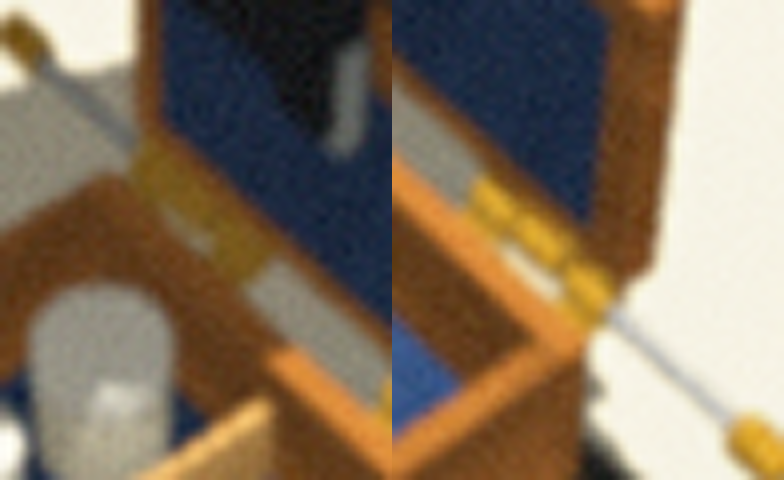

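The force is still the lid's free weight (−2.6 N), so nothing is touching, and both lid knuckles sit in line in the gaps. The height is only known to about 1 mm, so I'll feel downwards in tiny steps for the 1 mm leaf clearance.

```bash
cat > feel.py <<'E'
from station import bot
import numpy as np
a=[]
for i in range(6):
    bot.snapshot("scene");s=bot.get_state();a.append(np.r_[s["ft_force"],s["moment"],s["eef_pos"]*1000])
m=np.mean(a,0);print("t",round(float(s["clock"]),2),"F",m[:3].round(2),"M",m[3:6].round(3),"mm",m[6:].round(2))
E
python3 feel.py
python3 -m pendant '{"offset":[[0,0,0.002],[0,0,0.004],[0,0,0.004]],"dr":[[0,0,0],[0,0,0],[0,0,0]],"grip":[-1,-1,-1]}' 70 >/dev/null; python3 feel.py
python3 -m pendant '{"offset":[[0,0,0.002],[0,0,0.004],[0,0,0.004]],"dr":[[0,0,0],[0,0,0],[0,0,0]],"grip":[-1,-1,-1]}' 70 >/dev/null; python3 feel.py
```

```text
t 18.15 F [-0.06  0.21 -2.78] M [-0.009 -0.014 -0.003] mm [569.65 -34.28 140.65]
t 18.75 F [-0.06  0.19 -2.75] M [-0.006 -0.016 -0.015] mm [569.65 -34.28 140.15]
t 19.35 F [-0.16  0.01 -2.57] M [-0.027  0.024 -0.01 ] mm [569.65 -34.27 139.69]
```

```bash
python3 -m pendant '{"offset":[[0,0,0.002],[0,0,0.004],[0,0,0.004]],"dr":[[0,0,0],[0,0,0],[0,0,0]],"grip":[-1,-1,-1]}' 70 >/dev/null; python3 feel.py
```

```text
t 19.95 F [-0.09  0.06 -2.99] M [-0.007 -0.009  0.001] mm [569.65 -34.28 139.2 ]
```

```bash
python3 -m pendant '{"offset":[[0,0,0.002],[0,0,0.004],[0,0,0.004]],"dr":[[0,0,0],[0,0,0],[0,0,0]],"grip":[-1,-1,-1]}' 70 >/dev/null; python3 feel.py
```

```text
t 20.55 F [-0.76 -0.06  4.23] M [ 0.078  0.327 -0.01 ] mm [569.75 -34.3  139.02]
```

```bash
python3 -m pendant '{"offset":[[0,0,0.002],[0,0,0.004],[0,0,0.004]],"dr":[[0,0,0],[0,0,0],[0,0,0]],"grip":[-1,-1,-1]}' 70 >/dev/null; python3 feel.py
```

```text
t 21.15 F [-2.27  0.03 10.21] M [ 0.115  0.596 -0.009] mm [569.85 -34.3  138.95]
```

Contact came at TCP z≈139.1 mm, evenly on both sides (Mx small). With the 1 mm leaf clearance, aligned is z≈140.1 mm, so I'm backing up to that.

```bash
python3 -m pendant '{"offset":[[0,0,-0.008],[0,0,-0.016],[0,0,-0.016],[0,0,-0.016]],"dr":[[0,0,0],[0,0,0],[0,0,0],[0,0,0]],"grip":[-1,-1,-1,-1]}' 70 >/dev/null; python3 feel.py
python3 - <<'E'
from blobs import *
t=bot.snapshot("top");s=bot.snapshot("scene");cv2.imwrite("pics/scene8.png",s[:,:,::-1]);s=s[:,:,::-1].copy()
yaw=.0445;h=(.56375-.0615*np.cos(yaw),-.0343-.0615*np.sin(yaw),yaw)
BX=frame(*h,[[.0615,y,.058] for y in(.122,.065,.032,-.032,-.065,-.122,.0485,-.0485)])
uv,b=blobs(s,"scene",BX,4);print((b[:,:2]-uv).round(2).tolist())
cv2.imwrite("pics/c8.png",np.hstack([crop(s,180,120,130,150,3),crop(s,300,200,100,112,4)[:450]]))
E
```

```text
t 21.85 F [ 0.27 -0.1  -2.56] M [ 0.01  -0.022  0.009] mm [569.6  -34.28 139.99]
[[-0.43, 0.11], [-0.22, 0.75], [-0.44, 0.23], [-0.28, 0.36], [-0.91, 0.07], [-0.21, -0.02], [-0.33, 0.22], [0.25, -0.29]]Traceback (most recent call last):
  File "<stdin>", line 6, in <module>
    return _nx.concatenate(arrs, 1, dtype=dtype, casting=casting)
           ~~~~~~~~~~~~~~~^^^^^^^^^^^^^^^^^^^^^^^^^^^^^^^^^^^^^^^
ValueError: all the input array dimensions except for the concatenation axis must match exactly, but along dimension 0, the array at index 0 has size 450 and the array at index 1 has size 448
```

Run:
```python
from h import *
s=cv2.imread("pics/scene8.png")
cv2.imwrite("pics/c8b.png",np.hstack([crop(s,180,120,100,112,4),crop(s,300,200,100,112,4)]))
```

```text
(no output)
```

View pics/c8b.png

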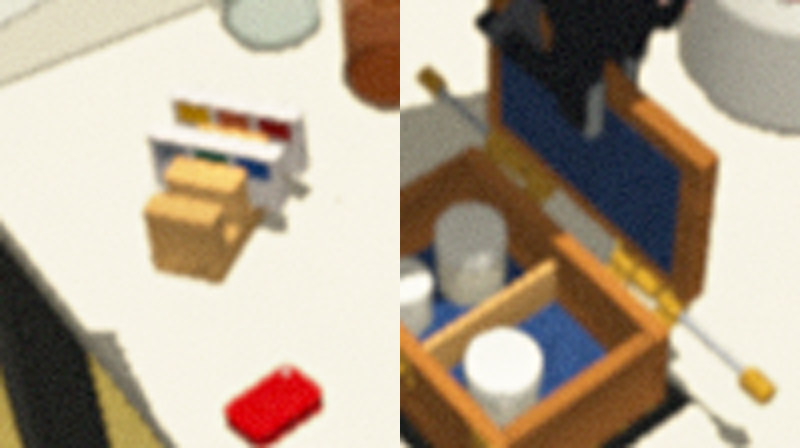

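The final view shows both sample boards still in the rack and the loupe in place. Both pins are drawn out, and the lid's knuckles are in line with the fixed ones, with only its own weight on the gripper. Handing in.

```bash
python3 -c '
from station import bot
print(bot.sign_off())'
```

```text
the job is handed in; nothing more can be done
None
```

I handed the job in at about 22 s: both pins are drawn to their stops, and the gripper holds the lid upright at the hinge, its knuckles in the gaps and the holes in line to within about 1 mm as far as I could measure. While feeling for the height, the lid briefly pressed on the box with about 13 N before I backed it off to hang free.

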